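Seat the valve plate in the compressor deck

ROBOT

A 6-joint arm with a two-finger parallel gripper is mounted at the origin on the work surface. World frame = base frame: x ahead of the robot, y to its left, z up, the work surface at z = 0. Lengths are in m, angles in rad, forces in N, time in s.
With the tool pointing down it reaches from about 0.35 to 0.975 m from the base axis. Payload 7.1 kg.
Tool frame: the origin (TCP) lies on the front face of the gripper's body, between the roots of the fingers; the fingertips stand 80 mm ahead of it and the grasp point (between the pads) lies 61 mm ahead of it; z points along the fingers, x is the direction in which the jaws open and shut, and the axes are right-handed (so a half turn about z gives the same grasp; the last joint's range is limited). The gripper opens to 88 mm and grips with 3 to 60 N. Pads are 20 mm wide; open, the fingers measure 115 mm over their backs; the gripper's body (75 mm by 178 mm) begins 61 mm behind the grasp point.
Start: joints at [-1.266, 0.423, 1.63, -0, 1.089, -0.019], TCP at [0.199, -0.592, 0.303] pointing down, gripper open.
Joint ranges: [-3, 3], [-0.9, 2.11], [0.09, 2.58], [-1.31, 4.45], [0.11, 2.69], [-2.54, 2.54]. Speed limits (rad/s): [2.39, 2.39, 3.01, 3.14, 3.14, 3.14].

INTERFACE

Orientations are given as a unit quaternion [x, y, z, w].
In Python, from bench import robot gives the robot as it stands.
- The arm moves only by the tool step_arm, never from a script. Its argument "motion" is a list that holds one entry, the list of rows, each a list of 7 numbers: the turn, a rotation vector about the tool's x, y, z in units of 8 degrees (1.0 is 8 degrees), then the shift along the tool's x, y, z in units of 50 mm (1.0 is 50 mm), then the gripper command: -1 is fully open, 1 is shut, values between are in proportion. A call has exactly 10 rows; each row shifts and turns the commanded pose from where the row before left it, along the tool's axes as they then stand; what a row does not reach is not made up. A row lasts 1/10 s, in which the tool goes at most 50 mm and 8.59 degrees, less where a joint would pass 70% of its speed; a pose out of reach is approached as far as the arm can. A call is refused whole if a number of a shift passes 1 or a number of a turn 1, either way. A call with a gripper value outside its range is refused whole. The fingers move at their own pace and stop on an object; "grip_force" is the grip in N (left out, the last holds). Time passes only in rows, so rows that do not move let the fingers close, or fill a call up. It gives the time, the measured TCP pose, the force and the opening at its end, in the units of the state.
- robot.read_state(): the state, without advancing time (a new reading comes with each control period).
- robot.grab_frame(name): name is "side" or "top" or "wrist"; returns a dict with "frame" (480x640x3 uint8, red, green, blue), "camera_matrix" (3x3 intrinsics, pixels), "origin" and "orientation" of the camera in the world; the wrist camera has in their place "hand_eye" (4x4, takes a point from camera to tool coordinates, whose origin is the TCP and whose axes are the tool frame's). Camera axes: x right, y up, looking along -z (the intrinsics and any distortion apply to the point x, -y, -z); pixel columns grow to the right and rows downward; lengths in m; the calibration is good to about 2 mm. The wrist camera is an equidistant fisheye: a pixel r from the principal point sees the ray r / f radians off the axis. A picture is of the moment at which its call begins: read the wrist's pose just before it. There is no depth.
- robot.finish_job(): hands the job in, once; it reports no verdict.
Trained networks look in a picture, given as the dict that the camera call returned (one of the last four; its "shot" number tells which), for a name from the list of things; names that differ only in an ending like _2 or _b are one class to them, and where a whole thing is asked for, a point or a joint stands for the part that bears it (a point fixed in the world has none). Each returns a list of dicts, best first, with "confidence" (0 to 1); they miss things now and then, are a little off and sometimes report something else, mostly with a low value. They report only what shows in the picture. A call takes as long as a camera call. They do not tell look-alikes from the thing itself.
- robot.search_frame(name, picture): "box" ([centre column, centre row, width, height] in pixels, round what is visible of it).
The state is a dict: "time_s": time; "joints": joint angles; "dq": joint speeds; "joint_efforts": joint torques, N m; "tool_pos": TCP position; "eef_rot": TCP orientation; "ft_force": force on the tool from outside, world axes, zero at the start; "wrist_torque": the same for the moment, N m; "width": opening from 0.0 (shut) to 1.0 (fully open).
Only numpy, scipy, OpenCV 4.12 (cv2) and the standard library are available. Lean on these libraries where they do the work, as an engineer would, in place of code of your own. Each camera call takes 0.05 s, during which the arm holds its last target.

TASK

Refit the smaller valve plate to the open compressor: pick it up by the stop bar on its top, set it down gently and flat on the deck beside the recess, then slide it across, lightly pressed and without lifting it again, until you feel it drop into the recess. Leave it seated flat in there, let go of it and move clear; do not force it against the casting, and leave the larger valve plate and the cylinder head where they lie.

Things in the scene. Friction and masses are not known exactly. Their poses are not given: they have to be found in the camera images.
- valve_plate: the smaller of two steel valve plates on the bench: a flat slab 90 mm (its x) by 70 mm (its y) by 8 mm thick, 0.33 to 0.53 kg, fitting the recess either way round. Origin: centre of the underside; z up. Its underside is lapped: it should meet the casting slowly (about 10 mm/s) and slide under a few newtons; 60 N against the casting, even for an instant, counts as forcing it
- stop_bar (a point): the grip on the valve plate: middle of the steel stop bar that stands on its top along the plate's x. The bar is 56 mm long, 14 mm wide and 13 mm high, its underside 5 mm and its top 18 mm above the plate's top face; this point is 12 mm above that face. Under each end is a foot 16 mm wide, 6 mm high, on each end a bolt head 5 mm high
- compressor: grey compressor fixed to the bench on two rails, 210 mm (x) by 400 mm (y, along its crank). Origin: on the bench below its middle; z up. On top its bright machined deck, level, 165 mm above the bench, 130 mm (x) by 210 mm (y), nominal middle at x = 0, y = -30 mm. Nothing stands above the deck but a black terminal box at its +y end: y = 103 to 153 mm, top 195 mm above the bench
- recess (a point): nominal centre of the recess's mouth, at deck height: x = 0, y = -66, z = 165 mm on the compressor, axes alike. The recess is 92 (x) by 72 mm (y), 6 mm deep, walls upright, floor flat: a seated plate has 1 mm play each side and stands 2 mm proud. The deck casting with it is fixed and square, but lies up to 5 mm off nominal along x and along y, so find it by feel or sight
- deck_flat (a point): a point on the deck's surface, 89 mm from the recess point towards the compressor's +y, in the middle of the flat area (130 by 105 mm) between the recess and the deck's +y end: room to set the plate down. The dark bolt holes in it are no obstacle. Axes as the compressor's
- large_plate: the larger valve plate, for another machine, lying on the bench: 116 by 92 by 10 mm with a stop bar 76 mm long; not to be used. Origin: centre of the underside
- cylinder_head: grey finned cylinder head lying on the bench, 130 by 100 by 43 mm; not needed yet. Origin: centre of the underside
Mind the look-alikes: they are no part of the job. Leave any green or yellow look-alike of the valve_plate alone.

How it is judged:
By the outcome, as a careful person would: the job done as asked, in the order asked, and still so for the second after the job is handed in, with the robot touching nothing.
It also fails if it takes over 58 s, if anything falls off the work surface, if the arm or the gripper's body presses on something with over 40 N, if the wrist force passes 120 N, or if a joint passes its speed limit or range.

## Working session

There is one attempt and no reset: what is moved stays moved. The work goes in short steps, Python scripts to look and compute and a tool call to move; the robot and the scene stay as the last step left them, time stands still between calls to the robot, and variables do not carry over. Pictures are saved under pics/ and viewed, and the job is handed in when it is done.

Besides the shell and the picture viewer there is one more tool, called after "Emit:" as name([rows], argument=value, ...), one row to a line, values as JSON. step_arm: Moves the arm, as the interface text tells. Its arguments: {"type":"object","properties":{"motion":{"type":"array","items":{"type":"array","items":{"type":"array","items":{"type":"number"}}}},"grip_force":{"type":"number"}},"required":["motion"]}

```bash
ls; mkdir -p pics
cat > h.py <<'E'
import numpy as np, cv2, pickle
from scipy.spatial.transform import Rotation as R
from bench import robot
def grab(n,fn):
    s=robot.read_state(); p=robot.grab_frame(n); cv2.imwrite('pics/'+fn+'.png',p['frame'][:,:,::-1]); return s,p
def pose(p,s=None):
    if 'origin' in p: 
        o=np.array(p['orientation']); Rm=R.from_quat(o).as_matrix() if o.size==4 else o
        return Rm,np.array(p['origin'])
    T=R.from_quat(s['eef_rot']).as_matrix(); H=np.array(p['hand_eye'])
    return T@H[:3,:3], T@H[:3,3]+np.array(s['tool_pos'])
def ray(p,uv,s=None):
    K=np.array(p['camera_matrix']); Rm,o=pose(p,s)
    x=(uv[0]-K[0,2])/K[0,0]; y=(uv[1]-K[1,2])/K[1,1]
    if 'origin' in p: d=np.array([x,-y,-1.])
    else:
        r=np.hypot(x,y)+1e-12; d=np.array([np.sin(r)*x/r,-np.sin(r)*y/r,-np.cos(r)])
    d=Rm@d; return o,d/np.linalg.norm(d)
def atz(p,uv,z,s=None):
    o,d=ray(p,uv,s); return o+d*(z-o[2])/d[2]
def proj(p,X,s=None):
    K=np.array(p['camera_matrix']); Rm,o=pose(p,s); c=Rm.T@(np.array(X)-o); c=np.array([c[0],-c[1],-c[2]])
    if 'origin' in p: m=c[:2]/c[2]
    else:
        h=np.hypot(c[0],c[1])+1e-12; m=c[:2]/h*np.arctan2(h,c[2])
    return np.array([K[0,0]*m[0]+K[0,2],K[1,1]*m[1]+K[1,2]])
E
python3 - <<'E'
from h import *
print(robot.read_state())
for n in ['top','side','wrist']:
    s,p=grab(n,n+'0'); print(n,{k:v for k,v in p.items() if k!='frame'})
    for t in ['valve_plate','compressor','large_plate','cylinder_head']:
        print(t,[(np.round(d['box']),round(d['confidence'],2)) for d in robot.search_frame(t,p)])
E
```

```text
pics
{'time_s': 0.0, 'joints': array([-1.26602987e+00,  4.23851840e-01,  1.63069432e+00, -1.73710266e-05,
        1.08861063e+00, -1.90314142e-02]), 'dq': array([-0.0014109 , -0.00074258, -0.00033675, -0.0003959 ,  0.00133548,
        0.0002725 ]), 'joint_efforts': array([ 3.25733308e-03, -5.44616854e+01, -2.73662961e+01,  6.47116243e-02,
        2.27025751e-02, -1.02837037e-04]), 'tool_pos': array([ 0.19872578, -0.59209918,  0.30189304]), 'eef_rot': array([ 8.11842411e-01, -5.83876089e-01, -6.30716232e-04, -4.62473381e-04]), 'ft_force': array([0.67206826, 0.50391976, 0.21168709]), 'wrist_torque': array([-0.01089183,  0.02781216,  0.00010058]), 'width': 1.0007267162974747}
top {'camera_matrix': array([[487.70343722,   0.        , 313.95301277],
       [  0.        , 487.70343722, 239.12402131],
       [  0.        ,   0.        ,   1.        ]]), 'origin': array([ 0.32073677, -0.08934806,  1.09074812]), 'orientation': array([ 0.06867991, -0.06887488, -0.6957381 ,  0.71167958]), 'shot': 1}
valve_plate [(array([264., 307.,  48.,  42.]), 0.95), (array([368., 273.,  43.,  46.]), 0.79), (
[... 804 characters left out ...]

cylinder_head [(array([217., 221.,  65.,  35.]), 0.74)]
wrist {'camera_matrix': array([[371.64829954,   0.        , 323.44499336],
       [  0.        , 371.64829954, 242.37146495],
       [  0.        ,   0.        ,   1.        ]]), 'hand_eye': array([[ 9.99999446e-01,  8.41385253e-04, -6.32174559e-04,
        -2.24459319e-04],
       [ 6.23115682e-04, -9.57441721e-01, -2.88625990e-01,
        -7.98108860e-02],
       [-8.48115949e-04,  2.88625436e-01, -9.57441715e-01,
        -8.25461258e-02],
       [ 0.00000000e+00,  0.00000000e+00,  0.00000000e+00,
         1.00000000e+00]]), 'shot': 3}
valve_plate [(array([104., 113.,  74.,  92.]), 0.77)]
compressor []
large_plate []
cylinder_head []
```

View pics/top0.png

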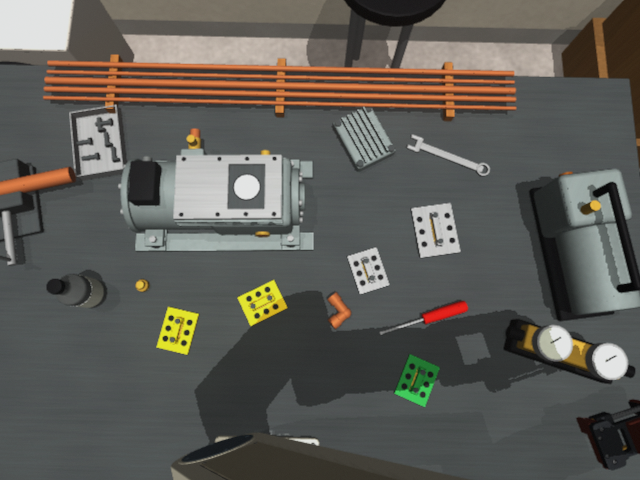

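View pics/side0.png

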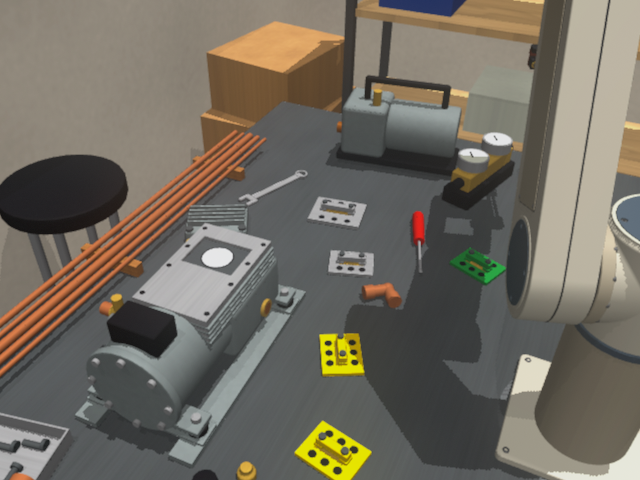

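View pics/wrist0.png

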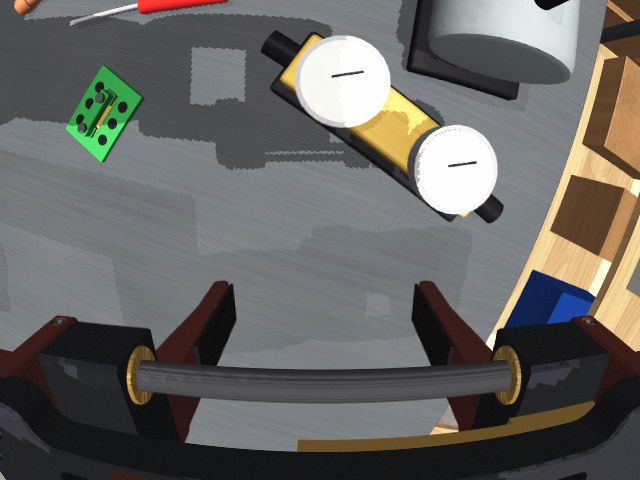

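The top view shows the target steel plate at about (368,270), the large plate at (436,230), and the recess round the white piston at (253,186). The look-alikes are yellow and green. I'll zoom in for corners.

Run:
```python
import cv2
a=cv2.imread('pics/top0.png')
cv2.imwrite('pics/top0p.png',cv2.resize(a[235:305,330:410],None,fx=7,fy=7,interpolation=cv2.INTER_CUBIC))
cv2.imwrite('pics/top0c.png',cv2.resize(a[140:265,120:325],None,fx=3.8,fy=3.8,interpolation=cv2.INTER_CUBIC))
```

```text
(no output)
```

View pics/top0p.png

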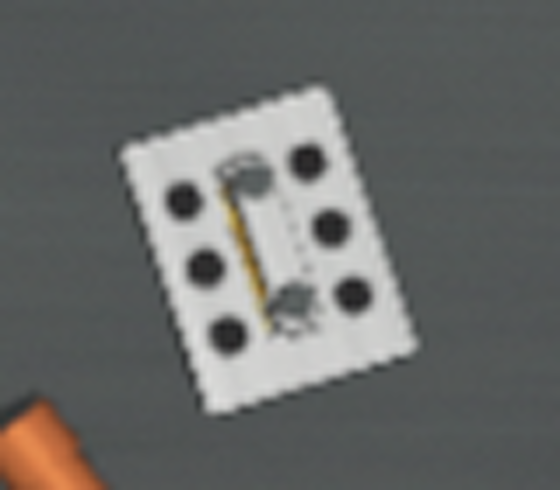

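View pics/top0c.png

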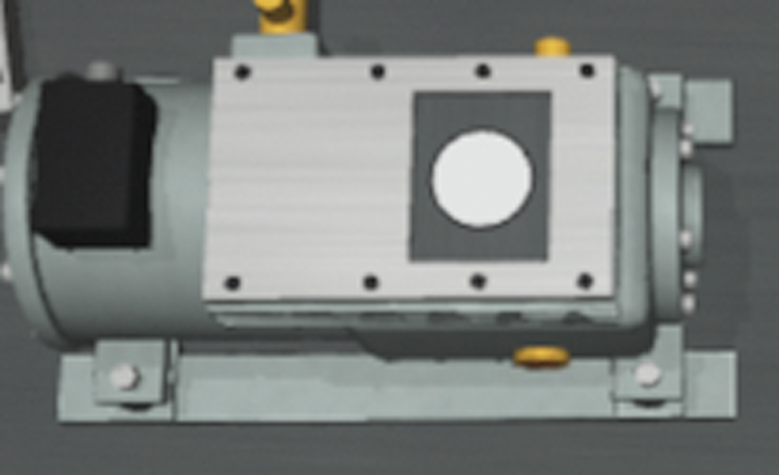

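Run:
```python
from h import *
s,p=grab('top','top1')
def conv(L,f,o): return [((x+.5)/f-.5+o[0],(y+.5)/f-.5+o[1]) for x,y in L]
g=lambda n,L,z:(lambda P:(print(n,np.round(P,4).tolist(),'mean',P.mean(0).round(4)),
 print('  edges',[(round(float(np.linalg.norm(P[(i+1)%4]-P[i])),4),round(float(np.degrees(np.arctan2(*(P[(i+1)%4]-P[i])[[1,0]]))),1)) for i in range(4)])))(np.array([atz(p,u,z) for u in L]))
g('plate',conv([(122,150),(325,87),(417,350),(210,412)],7,(330,235)),.008)
g('recess',conv([(413,92),(551,92),(549,261),(409,260)],3.8,(120,140)),.165)
g('deck',conv([(215,57),(616,55),(613,298),(204,299)],3.8,(120,140)),.165)
s=robot.read_state();Rm=R.from_quat(s['eef_rot']).as_matrix();print(Rm.round(3),s['time_s'])
```

```text
plate [[0.4974, -0.1624, 0.008], [0.5195, -0.2276, 0.008], [0.4353, -0.2566, 0.008], [0.4142, -0.191, 0.008]] mean [ 0.4666 -0.2094  0.008 ]
  edges [(0.0689, -71.3), (0.0891, -161.0), (0.069, 107.8), (0.0881, 19.0)]
recess [[0.6525, 0.0867, 0.165], [0.6542, 0.0143, 0.165], [0.5627, 0.0115, 0.165], [0.5615, 0.0836, 0.165]] mean [0.6077 0.049  0.165 ]
  edges [(0.0724, -88.7), (0.0916, -178.2), (0.0722, 90.9), (0.091, 1.9)]
deck [[0.6695, 0.192, 0.165], [0.6755, -0.0191, 0.165], [0.5438, -0.0222, 0.165], [0.5385, 0.1875, 0.165]] mean [0.6068 0.0845 0.165 ]
  edges [(0.2112, -88.4), (0.1317, -178.7), (0.2098, 91.5), (0.1311, 1.9)]
[[ 0.318 -0.948 -0.   ]
 [-0.948 -0.318 -0.   ]
 [ 0.     0.    -1.   ]] 0.8
```

Compressor yaw is about 1.5°, with the recess at about (0.608, 0.049). The plate is at (0.467, -0.209) with its x axis at 19°, so the tool yaw already matches it. Moving above the plate.

Emit:
step_arm([
  [[0,0,0,-0.55,-0.75,0,-1],[0,0,0,-0.55,-0.75,0,-1],[0,0,0,-0.55,-0.75,0,-1],[0,0,0,-0.55,-0.75,0,-1],[0,0,0,-0.55,-0.75,0,-1],[0,0,0,-0.55,-0.75,0,-1],[0,0,0,-0.55,-0.75,0,-1],[0,0,0,-0.55,-0.75,0.1,-1],[0,0,0,-0.55,-0.75,0.3,-1],[0,0,0,-0.55,-0.75,0.3,-1]],
], grip_force=30)

```text
time_s: 1.8
tool_pos: [0.468, -0.2109, 0.2679]
eef_rot: [0.812, -0.584, 0.001, -0.0]
ft_force: [0.0, -0.3, -0.5]
width: 0.999
```

Run:
```python
from h import *
s,p=grab('wrist','w1'); print(s['tool_pos'],R.from_quat(s['eef_rot']).as_matrix().round(4),s['joints'].round(3),s['ft_force'])
print([(np.round(d['box']),round(d['confidence'],2)) for d in robot.search_frame('valve_plate',p)])
pickle.dump((s,p),open('w1.pkl','wb'))
```

```text
[ 0.4680387  -0.2109333   0.26792048] [[ 3.181e-01 -9.481e-01  1.700e-03]
 [-9.481e-01 -3.181e-01 -8.000e-04]
 [ 1.300e-03 -1.300e-03 -1.000e+00]] [-0.447  0.307  1.904 -0.     0.929  0.8  ] [ 0.04109479 -0.26846316 -0.52923755]
[(array([342., 422.,  86.,  36.]), 0.96), (array([104., 221.,  77.,  73.]), 0.94), (array([  8., 234.,  16.,  70.]), 0.89), (array([323., 220.,  76.,  88.]), 0.65)]
```

View pics/w1.png

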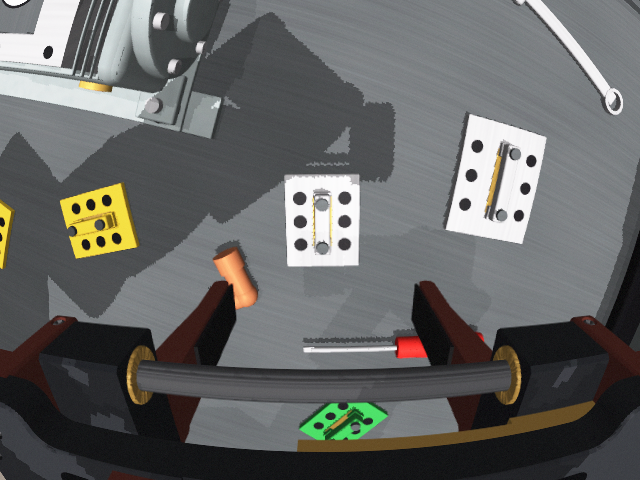

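The wrist view shows the plate with corners at (285,176), (358,175), (358,265), (288,266), aligned with the tool and central. Measuring precisely.

Run:
```python
from h import *
s,p=pickle.load(open('w1.pkl','rb'))
im=p['frame'].min(2); m=((im>165)).astype(np.uint8); m[:,:260]=0;m[:,385:]=0;m[:150]=0;m[285:]=0
m=cv2.morphologyEx(m,cv2.MORPH_CLOSE,np.ones((25,25)))
m=cv2.morphologyEx(m,cv2.MORPH_OPEN,np.ones((15,15)))
ys,xs=np.nonzero(m)
c,_=cv2.findContours(m,0,2); c=max(c,key=cv2.contourArea)[:,0]
P=np.array([atz(p,u,.008,s)[:2] for u in c])
(r)=cv2.minAreaRect((P*1000).astype(np.float32)); print(r)
for u in [(285,176),(358.5,175),(358.5,265),(288,266)]: print(atz(p,u,.008,s).round(4))
for u in [(322,188),(322,249)]: print('bar end bolts',atz(p,u,.030,s).round(4))
Rm=R.from_quat(s['eef_rot']).as_matrix()
print('tool-frame delta', Rm.T@(np.array([r[0][0]/1e3,r[0][1]/1e3,0])-s['tool_pos']))
```

```text
((465.32672119140625, -210.9230194091797), (89.40538787841797, 70.14886474609375), 18.709339141845703)
[ 0.4958 -0.1645  0.008 ]
[ 0.5183 -0.2287  0.008 ]
[ 0.4352 -0.2587  0.008 ]
[ 0.4122 -0.1932  0.008 ]
bar end bolts [ 0.4989 -0.1996  0.03  ]
bar end bolts [ 0.4462 -0.2172  0.03  ]
tool-frame delta [-0.00122466  0.0029219   0.26791548]
```

Emit:
step_arm([
  [[0,0,0,-0.02,0.05,0.5,-1],[0,0,0,0,0,0.6,-1],[0,0,0,0,0,0.6,-1],[0,0,0,0,0,0.6,-1],[0,0,0,0,0,0.5,-1],[0,0,0,0,0,0.3,-1],[0,0,0,0,0,0.2,-1],[0,0,0,0,0,0.1,-1],[0,0,0,0,0,0.1,-1],[0,0,0,0,0,0,-1]],
])

```text
time_s: 2.9
tool_pos: [0.4643, -0.2125, 0.0928]
eef_rot: [0.812, -0.584, 0.0, -0.0]
ft_force: [-0.6, 0.2, -0.3]
width: 0.999
```

Run:
```python
from h import *
s,p=grab('wrist','w2'); print(s['tool_pos'],s['ft_force'])
```

```text
[ 0.46428325 -0.21251666  0.09276517] [-0.5775661   0.2002366  -0.27281283]
```

View pics/w2.png

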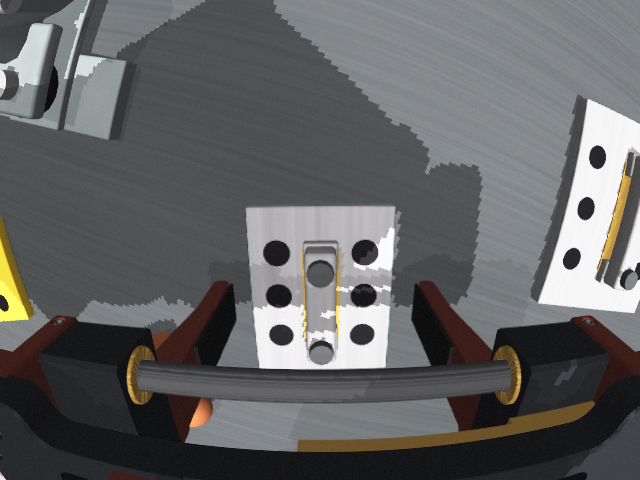

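The bar at column 320 is well centred between the fingers. Small trim, then close gently.

Emit:
step_arm([
  [[0,0,0,-0.03,-0.03,0.04,-1],[0,0,0,0,0,0,-1],[0,0,0,0,0,0,0.3],[0,0,0,0,0,0,0.5],[0,0,0,0,0,0,0.6],[0,0,0,0,0,0,0.7],[0,0,0,0,0,0,1],[0,0,0,0,0,0,1],[0,0,0,0,0,0,1],[0,0,0,0,0,0,1]],
])

```text
time_s: 3.95
tool_pos: [0.4651, -0.2104, 0.0906]
eef_rot: [0.812, -0.584, -0.0, -0.0]
ft_force: [-0.8, 0.9, 0.8]
width: 0.307
```

Emit:
step_arm([
  [[0,0,0,0,0,0,1],[0,0,0,0,0,0,1],[0,0,0,0,0,0,1],[0,0,0,0,0,0,1],[0,0,0,0,0,0,1],[0,0,0,0,0,-0.1,1],[0,0,0,0,0,-0.2,1],[0,0,0,0,0,-0.4,1],[0,0,0,0,0,-0.4,1],[0,0,0,0,0,-0.4,1]],
])

```text
time_s: 4.95
tool_pos: [0.4647, -0.2102, 0.1668]
eef_rot: [0.812, -0.584, -0.0, 0.0]
ft_force: [-0.8, 0.5, -5.0]
width: 0.16
```

Run:
```python
from h import *
s,p=grab('wrist','w3'); print(s)
```

```text
{'time_s': 4.95, 'joints': array([-4.48090773e-01,  4.67196581e-01,  1.96634608e+00,  8.22073369e-05,
        7.08785216e-01,  7.98864699e-01]), 'dq': array([ 3.78987286e-04, -3.65770082e-01, -6.32402162e-02,  1.07684628e-03,
        4.24421847e-01,  7.48289174e-04]), 'joint_efforts': array([ 1.10940242e-02, -4.76723313e+01, -1.85254472e+01,  4.00371593e-02,
       -5.41272741e-01, -9.44630228e-04]), 'tool_pos': array([ 0.46474683, -0.21018783,  0.16676339]), 'eef_rot': array([ 8.11834572e-01, -5.83887397e-01, -3.66636781e-04,  3.78108022e-05]), 'ft_force': array([-0.77754153,  0.53267938, -4.97947716]), 'wrist_torque': array([-0.01673102,  0.02251263, -0.02804559]), 'width': 0.159634077508213}
```

View pics/w3.png

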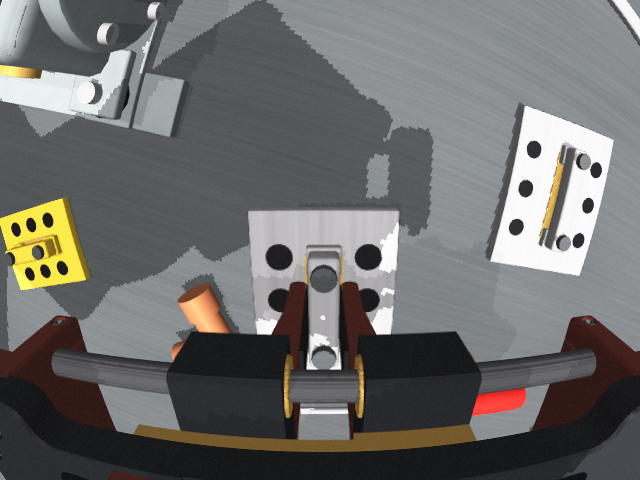

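Grasp holds: opening 14 mm, about 4.5 N of weight. Lifting and carrying it over.

Emit:
step_arm([
  [[0,0,0,0,0,-0.4,1],[0,0,0,0,0,-0.6,1],[0,0,0,0,0,-0.7,1],[0,0,0,0,0,-0.7,1],[0,0,0,-0.1,-0.1,-0.4,1],[0,0,0,-0.3,-0.26,-0.2,1],[0,0,0,-0.5,-0.43,0,1],[0,0,0,-0.6,-0.51,0,1],[0,0,0,-0.6,-0.51,0,1],[0,0,0,-0.6,-0.51,0,1]],
])

```text
time_s: 6.0
tool_pos: [0.5319, -0.0441, 0.3154]
eef_rot: [0.812, -0.584, -0.0, 0.0]
ft_force: [0.8, -0.2, -5.2]
width: 0.155
```

Emit:
step_arm([
  [[0,0,0,-0.6,-0.51,0,1],[0,0,0,-0.6,-0.51,0,1],[0,0,0,-0.6,-0.51,0,1],[0,0,0,-0.6,-0.51,0,1],[0,0,0,-0.4,-0.34,0,1],[0,0,0,-0.2,-0.17,0,1],[0,0,0.35,0,0,0,1],[0,0,0.7,0,0,0,1],[0,0,0.7,0,0,0,1],[0,0,0.4,0,0,0,1]],
])

```text
time_s: 7.0
tool_pos: [0.6046, 0.1366, 0.3151]
eef_rot: [0.714, -0.7, -0.0, 0.001]
ft_force: [-0.2, -0.0, -4.7]
width: 0.153
```

Run:
```python
from h import *
s,p=grab('wrist','w4'); print(s['tool_pos'],R.from_quat(s['eef_rot']).as_matrix().round(4).tolist(),s['ft_force'],s['width'],s['joints'])
pickle.dump((s,p),open('w4.pkl','wb'))
s,p=grab('top','top4');pickle.dump((s,p),open('t4.pkl','wb'))
```

```text
[0.60460526 0.13657999 0.31508265] [[0.0198, -0.9998, -0.0016], [-0.9998, -0.0198, -0.0006], [0.0005, 0.0016, -1.0]] [-0.20607615 -0.0370161  -4.72103184] 0.15293820242727676 [ 2.03058398e-01  4.02801002e-01  1.63047791e+00 -2.64255943e-04
  1.11000497e+00  1.75418285e+00]
```

View pics/w4.png

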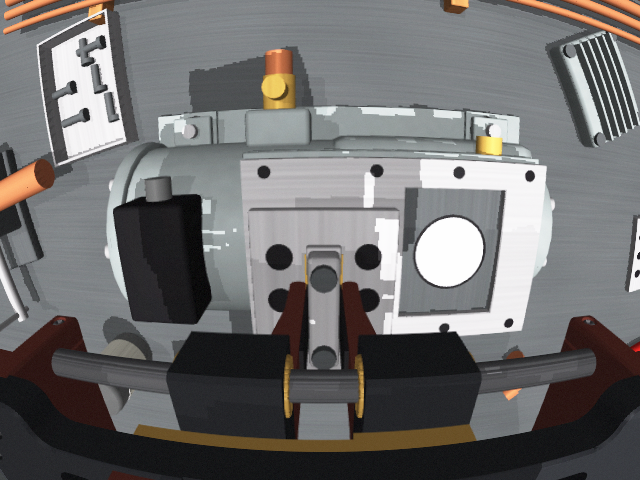

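View pics/top4.png

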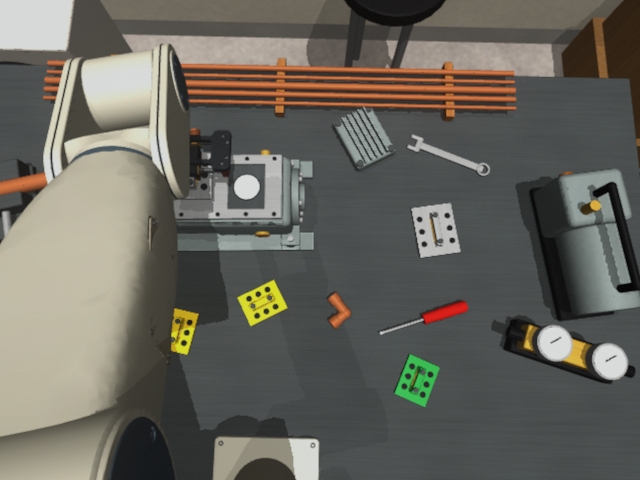

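Run:
```python
import cv2
a=cv2.imread('pics/w4.png')
cv2.imwrite('pics/w4c.png',cv2.resize(a[145:345,380:560],None,fx=3,fy=3,interpolation=cv2.INTER_CUBIC))
```

```text
(no output)
```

View pics/w4c.png

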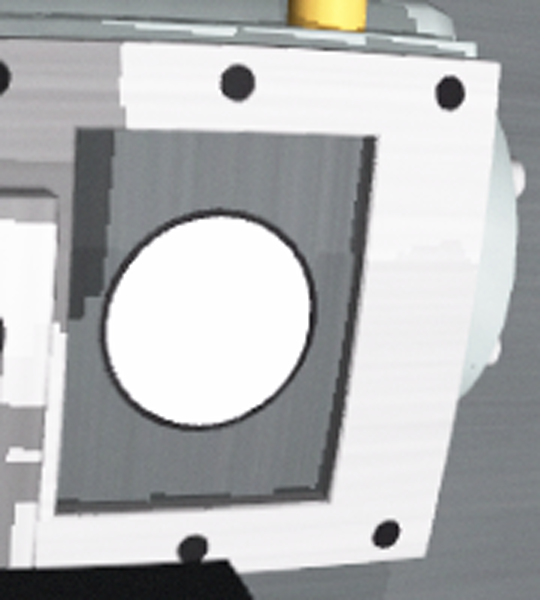

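Run:
```python
from h import *
s,p=pickle.load(open('w4.pkl','rb'))
c=[((x+.5)/3-.5+380,(y+.5)/3-.5+145) for x,y in [(76,127),(380,137),(330,501),(56,515)]]
P=np.array([atz(p,u,.165,s) for u in c]);print(P.round(4),P.mean(0).round(4))
for i in range(4):
    d=P[(i+1)%4]-P[i];print(np.linalg.norm(d).round(4),np.degrees(np.arctan2(d[1],d[0])).round(2))
z=s['tool_pos'][2]-.0906+.008
Q=np.array([atz(p,u,z,s) for u in [(249,210),(398,209)]]);print('plate corners',Q.round(4),Q.mean(0)-[.045,0,0])
for u in [(262,172),(527,176),(508.5,323)]: print('holes',atz(p,u,.165,s).round(4))
s,p=pickle.load(open('t4.pkl','rb'))
```

```text
[[0.652  0.0854 0.165 ]
 [0.6537 0.0122 0.165 ]
 [0.5616 0.01   0.165 ]
 [0.5597 0.0822 0.165 ]] [0.6067 0.0474 0.165 ]
0.0733 -88.72
0.0921 -178.66
0.0722 91.5
0.0924 1.99
plate corners [[0.6493 0.1718 0.2325]
 [0.6511 0.1035 0.2325]] [0.60522531 0.13763694 0.23248265]
holes [0.6597 0.1765 0.165 ]
holes [ 0.6649 -0.0037  0.165 ]
holes [ 0.5507 -0.0095  0.165 ]
```

Recess by both cameras is about (0.607, 0.048) at 1.5°, and the held plate is nearly aligned. Lowering to about 4 mm above the deck.

Emit:
step_arm([
  [[0,0,-0.04,0,0,0.1,1],[0,0,0,0,0,0.3,1],[0,0,0,0,0,0.3,1],[0,0,0,0,0,0.2,1],[0,0,0,0,0,0.1,1],[0,0,0,0,0,0.05,1],[0,0,0,0,0,0.04,1],[0,0,0,0,0,0.0,1],[0,0,0,0,0,0,1],[0,0,0,0,0,0,1]],
])

```text
time_s: 8.1
tool_pos: [0.6055, 0.1373, 0.2617]
eef_rot: [0.717, -0.697, 0.0, -0.0]
ft_force: [0.4, 0.1, -5.0]
width: 0.154
```

Run:
```python
from h import *
s,p=grab('wrist','w5'); print(s['tool_pos'],R.from_quat(s['eef_rot']).as_matrix().round(4).tolist(),s['ft_force'],s['wrist_torque'])
pickle.dump((s,p),open('w5.pkl','wb'))
s,p=grab('side','side5')
```

```text
[0.60553094 0.13731442 0.26169392] [[0.0293, -0.9996, 0.0009], [-0.9996, -0.0293, 0.0002], [-0.0002, -0.0009, -1.0]] [ 0.4175426   0.07489735 -4.99611166] [-0.00519976  0.02732765  0.01420062]
```

View pics/w5.png

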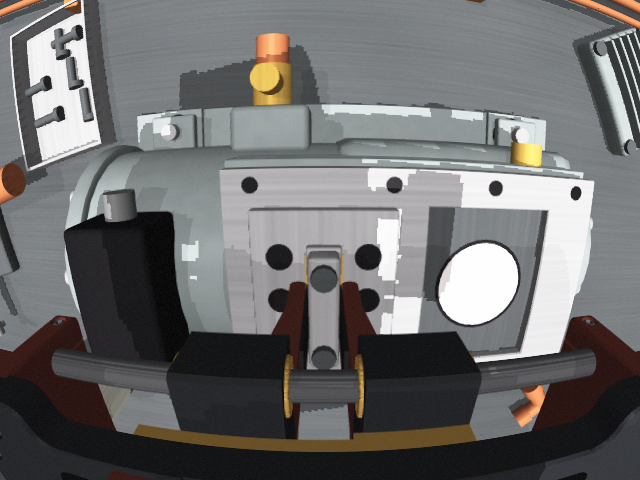

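View pics/side5.png

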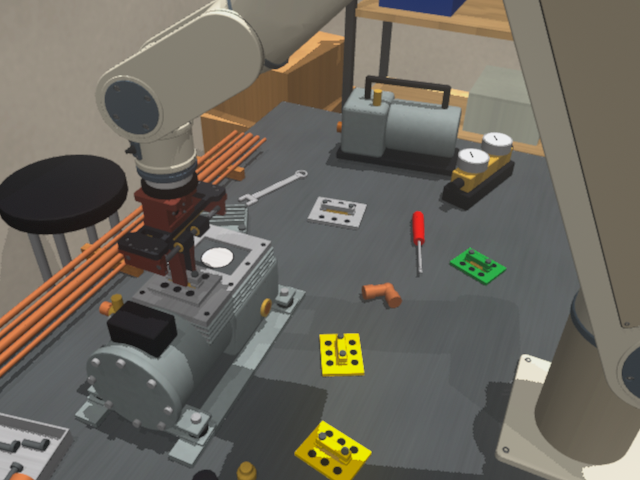

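Emit:
step_arm([
  [[0,0,0,0,0,0.02,1],[0,0,0,0,0,0.02,1],[0,0,0,0,0,0.02,1],[0,0,0,0,0,0.01,1],[0,0,0,0,0,0.01,1],[0,0,0,0,0,0.01,1],[0,0,0,0,0,0.01,1],[0,0,0,0,0,0,1],[0,0,0,0,0,0,1],[0,0,0,0,0,0,1]],
])

```text
time_s: 9.2
tool_pos: [0.6053, 0.1373, 0.2562]
eef_rot: [0.717, -0.697, 0.0, -0.0]
ft_force: [0.4, 0.2, -5.4]
width: 0.156
```

Emit:
step_arm([
  [[0,0,0,0,0,0.01,1],[0,0,0,0,0,0.01,1],[0,0,0,0,0,0.01,1],[0,0,0,0,0,0,1],[0,0,0,0,0,0,1],[0,0,0,0,0,0,1],[0,0,0,0,0,0,1],[0,0,0,0,0,0,1],[0,0,0,0,0,0,1],[0,0,0,0,0,0,1]],
])

```text
time_s: 10.2
tool_pos: [0.6054, 0.1372, 0.2557]
eef_rot: [0.717, -0.697, 0.0, -0.0]
ft_force: [-3.5, -0.8, 6.2]
width: 0.158
```

Contact, about 11 N on the deck. Easing to a lighter press.

Emit:
step_arm([
  [[0,0,0,0,0,-0.004,1],[0,0,0,0,0,0,1],[0,0,0,0,0,0,1],[0,0,0,0,0,0,1],[0,0,0,0,0,0,1],[0,0,0,0,0,0,1],[0,0,0,0,0,0,1],[0,0,0,0,0,0,1],[0,0,0,0,0,0,1],[0,0,0,0,0,0,1]],
])

```text
time_s: 11.2
tool_pos: [0.6054, 0.1373, 0.2557]
eef_rot: [0.717, -0.697, 0.0, -0.0]
ft_force: [-3.9, -1.2, 6.6]
width: 0.157
```

Run:
```python
from h import *
s,p=grab('wrist','w6'); print(s['tool_pos'],R.from_quat(s['eef_rot']).as_matrix().round(4).tolist(),s['ft_force'],s['wrist_torque'])
pickle.dump((s,p),open('w6.pkl','wb'))
a=p['frame'][:,:,::-1]
cv2.imwrite('pics/w6c.png',cv2.resize(a[150:380,200:600],None,fx=2,fy=2,interpolation=cv2.INTER_CUBIC))
```

```text
[0.60540372 0.13726589 0.25567894] [[0.0292, -0.9996, 0.0005], [-0.9996, -0.0292, 0.0001], [-0.0001, -0.0005, -1.0]] [-3.92536805 -1.21062154  6.61977371] [-0.11793024  0.78755727  0.03457335]
```

View pics/w6c.png

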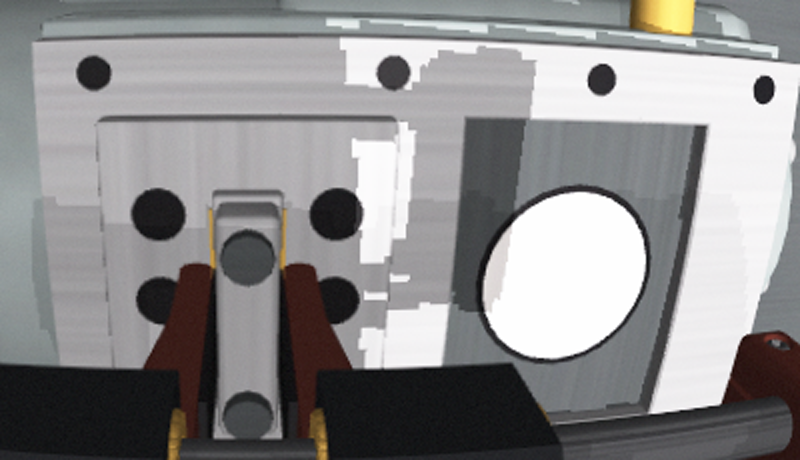

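Emit:
step_arm([
  [[0,0,0,0,0,-0.006,1],[0,0,0,0.02,0,0,1],[0,0,0,0.05,0,0,1],[0,0,0,0.08,0,0,1],[0,0,0,0.08,0,0,1],[0,0,0,0.08,0,0,1],[0,0,0,0.08,0,0,1],[0,0,0,0.08,0,0,1],[0,0,0,0.08,0,0,1],[0,0,0,0.08,0,0,1]],
])

```text
time_s: 12.25
tool_pos: [0.6069, 0.1061, 0.2557]
eef_rot: [0.717, -0.697, 0.0, -0.001]
ft_force: [-0.6, 5.1, 3.0]
width: 0.157
```

Emit:
step_arm([
  [[0,0,0,0.1,0.004,-0.003,1],[0,0,0,0.1,0.004,0,1],[0,0,0,0.1,0.004,0,1],[0,0,0,0.1,0.004,0,1],[0,0,0,0.1,0.004,0,1],[0,0,0,0.1,0,0,1],[0,0,0,0.1,0,0,1],[0,0,0,0.08,0,0,1],[0,0,0,0.05,0,0,1],[0,0,0,0.03,0,0,1]],
])

```text
time_s: 13.25
tool_pos: [0.6067, 0.0626, 0.2555]
eef_rot: [0.717, -0.697, 0.0, -0.0]
ft_force: [0.2, 5.4, 3.4]
width: 0.157
```

Run:
```python
from h import *
s,p=grab('wrist','w7'); print(s['tool_pos'],R.from_quat(s['eef_rot']).as_matrix().round(4).tolist(),s['ft_force'],s['wrist_torque'])
pickle.dump((s,p),open('w7.pkl','wb'))
a=p['frame'][:,:,::-1]
cv2.imwrite('pics/w7c.png',cv2.resize(a[150:380,200:600],None,fx=2,fy=2,interpolation=cv2.INTER_CUBIC))
```

```text
[0.60666029 0.06264027 0.25545764] [[0.0288, -0.9996, 0.0005], [-0.9996, -0.0288, 0.0004], [-0.0004, -0.0005, -1.0]] [0.20204189 5.39583285 3.39830948] [1.20882755 0.0839397  0.03379057]
```

View pics/w7c.png

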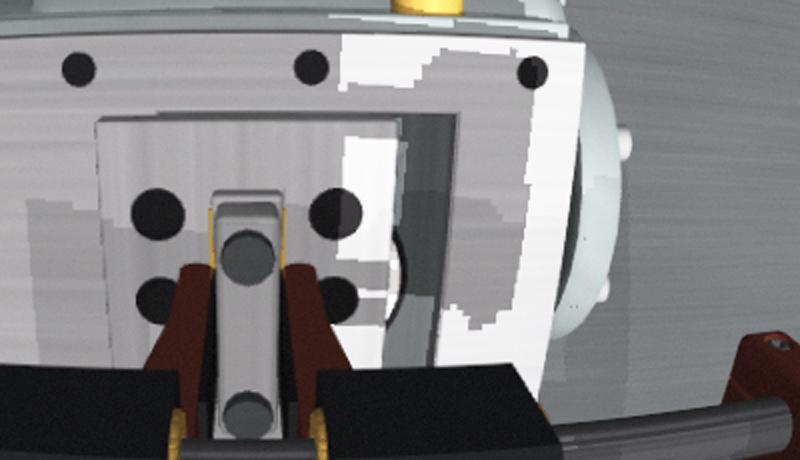

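Run:
```python
from h import *
s,p=pickle.load(open('w7.pkl','rb'))
cv2.imwrite('pics/w7d.png',cv2.resize(p['frame'][190:260,235:445,::-1],None,fx=3.8,fy=5,interpolation=cv2.INTER_CUBIC))
f=lambda L,z:np.array([atz(p,((x+.5)/2-.5+200,(y+.5)/2-.5+150),z,s) for x,y in L])
A=f([(157,112),(461,112)],.165);B=f([(98,117),(400,120)],.173)
print(A.round(4),B.round(4)); 
for P in(A,B):d=P[1]-P[0];print(np.linalg.norm(d),np.degrees(np.arctan2(d[0],-d[1])))
C=f([(461,112),(437,360)],.165);d=C[0]-C[1];print(C,90-np.degrees(np.arctan2(d[1],d[0])))
print((A-B).mean(0))
```

```text
[[0.6519 0.0857 0.165 ]
 [0.6544 0.0122 0.165 ]] [[0.6521 0.0985 0.173 ]
 [0.6533 0.0292 0.173 ]]
0.07351577385352596 1.9359590286397736
0.06929870432474736 1.038303577835703
[[0.65437649 0.01224088 0.165     ]
 [0.58586654 0.01044822 0.165     ]] 88.50111109698305
[ 0.00043119 -0.0148438  -0.008     ]
```

View pics/w7d.png

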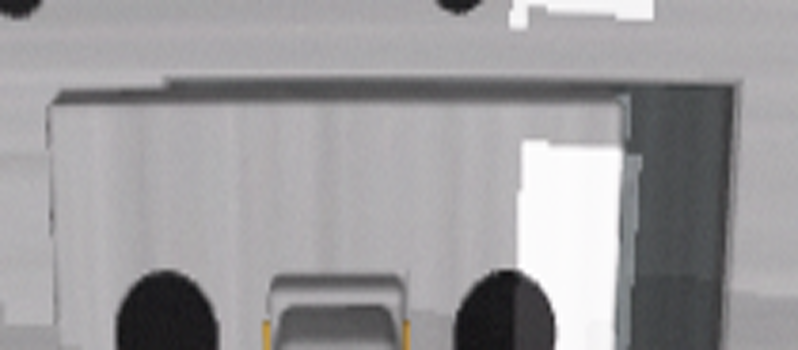

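Emit:
step_arm([
  [[0,0,0,0.04,0,0,1],[0,0,0,0.05,0,0,1],[0,0,0,0.05,0,0,1],[0,0,0,0.04,0,0,1],[0,0,0,0.03,0,0,1],[0,0,0,0.02,0,0,1],[0,0,0,0.01,0,0,1],[0,0,0,0.01,0,0,1],[0,0,0,0.01,0,0,1],[0,0,0,0,0,0,1]],
])

```text
time_s: 14.3
tool_pos: [0.6068, 0.0497, 0.2553]
eef_rot: [0.717, -0.697, 0.0, 0.0]
ft_force: [-0.1, 3.8, 2.4]
width: 0.158
```

Run:
```python
from h import *
s,p=grab('wrist','w8'); print(s['tool_pos'],s['ft_force'],s['wrist_torque'])
pickle.dump((s,p),open('w8.pkl','wb'))
cv2.imwrite('pics/w8d.png',cv2.resize(p['frame'][190:260,235:445,::-1],None,fx=3.8,fy=5,interpolation=cv2.INTER_CUBIC))
```

```text
[0.60683308 0.04967866 0.25527123] [-0.09536695  3.81604413  2.41224913] [ 1.12224469  0.07006764 -0.01102676]
```

View pics/w8d.png

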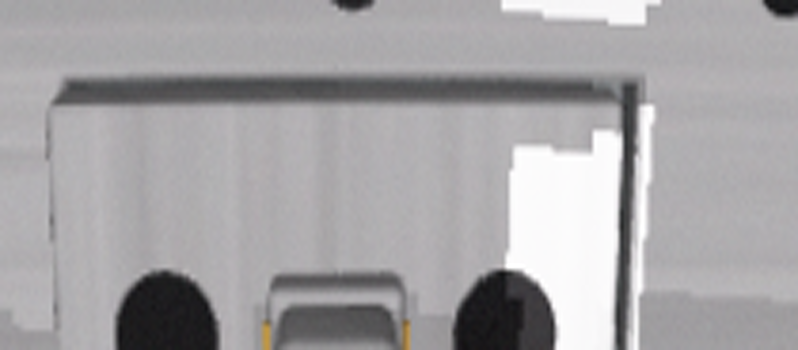

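Nearly over the recess, with about a 2 mm dark gap left on the leading side. Pressing slightly and creeping.

Emit:
step_arm([
  [[0,0,0,0,0,0.004,1],[0,0,0,0.006,0,0,1],[0,0,0,0.006,0,0,1],[0,0,0,0.006,0,0,1],[0,0,0,0.006,0,0,1],[0,0,0,0.006,0,0,1],[0,0,0,0,0,0,1],[0,0,0,0,0,0,1],[0,0,0,0,0,0,1],[0,0,0,0,0,0,1]],
])

```text
time_s: 15.35
tool_pos: [0.6067, 0.048, 0.2548]
eef_rot: [0.717, -0.697, -0.0, 0.0]
ft_force: [0.4, 0.5, -5.5]
width: 0.158
```

Normal force vanished (fz is back to the bare weight): the plate has dropped past the deck edge. Following it down gently.

Emit:
step_arm([
  [[0,0,0,0,0,0.01,1],[0,0,0,0,0,0.01,1],[0,0,0,0,0,0.01,1],[0,0,0,0,0,0.01,1],[0,0,0,0,0,0.01,1],[0,0,0,0,0,0,1],[0,0,0,0,0,0,1],[0,0,0,0,0,0,1],[0,0,0,0,0,0,1],[0,0,0,0,0,0,1]],
])

```text
time_s: 16.35
tool_pos: [0.6069, 0.0482, 0.2526]
eef_rot: [0.717, -0.697, -0.0, -0.0]
ft_force: [-0.4, 0.3, -5.4]
width: 0.155
```

Run:
```python
from h import *
s,p=grab('wrist','w9'); print(s['tool_pos'],s['ft_force'],s['wrist_torque'])
cv2.imwrite('pics/w9d.png',cv2.resize(p['frame'][190:260,235:445,::-1],None,fx=3.8,fy=5,interpolation=cv2.INTER_CUBIC))
```

```text
[0.60692151 0.04823508 0.25264094] [-0.3593974   0.29463494 -5.42318617] [0.0296366  0.03828491 0.02747286]
```

View pics/w9d.png

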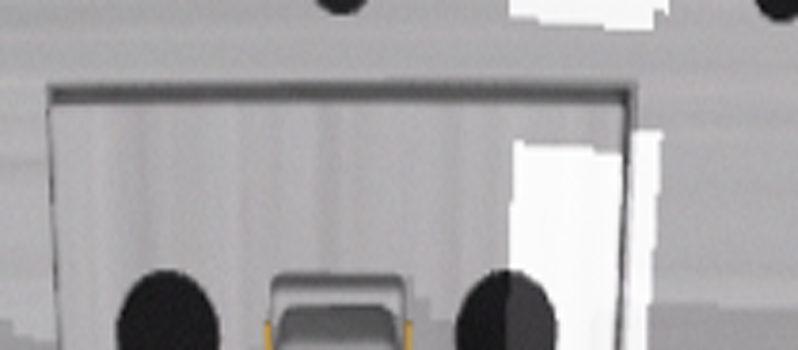

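The plate is inside the recess with even gaps and no contact force. About 3 mm left to the floor.

Emit:
step_arm([
  [[0,0,0,0,0,0.01,1],[0,0,0,0,0,0.01,1],[0,0,0,0,0,0.01,1],[0,0,0,0,0,0.01,1],[0,0,0,0,0,0.01,1],[0,0,0,0,0,0.008,1],[0,0,0,0,0,0,1],[0,0,0,0,0,0,1],[0,0,0,0,0,0,1],[0,0,0,0,0,0,1]],
])

```text
time_s: 17.4
tool_pos: [0.6069, 0.0482, 0.2497]
eef_rot: [0.717, -0.697, -0.0, 0.0]
ft_force: [0.2, 0.3, -5.6]
width: 0.157
```

Emit:
step_arm([
  [[0,0,0,0,0,0.008,1],[0,0,0,0,0,0.008,1],[0,0,0,0,0,0,1],[0,0,0,0,0,0,1],[0,0,0,0,0,0,1],[0,0,0,0,0,0,1],[0,0,0,0,0,0,1],[0,0,0,0,0,0,1],[0,0,0,0,0,0,1],[0,0,0,0,0,0,1]],
])

```text
time_s: 18.4
tool_pos: [0.6069, 0.0483, 0.2496]
eef_rot: [0.717, -0.697, 0.0, -0.0]
ft_force: [-4.6, 0.1, 5.5]
width: 0.155
```

Floor contact 6.1 mm below the deck contact level, about 11 N. Easing off, opening, and lifting clear.

Emit:
step_arm([
  [[0,0,0,0,0,-0.008,1],[0,0,0,0,0,-0.004,1],[0,0,0,0,0,0,0.5],[0,0,0,0,0,0,0.3],[0,0,0,0,0,0,0.1],[0,0,0,0,0,0,0],[0,0,0,0,0,0,-0.1],[0,0,0,0,0,0,-0.1],[0,0,0,0,0,0,-0.1],[0,0,0,0,0,0,-0.1]],
])

```text
time_s: 19.4
tool_pos: [0.6069, 0.0483, 0.2495]
eef_rot: [0.717, -0.697, -0.0, -0.0]
ft_force: [0.7, 0.0, 0.1]
width: 0.548
```

Emit:
step_arm([
  [[0,0,0,0,0,-0.04,-0.1],[0,0,0,0,0,-0.1,-0.1],[0,0,0,0,0,-0.3,-0.1],[0,0,0,0,0,-0.5,-0.1],[0,0,0,0,0,-0.6,-0.1],[0,0,0,0,0,-0.6,-0.1],[0,0,0,0,0,-0.5,-0.1],[0,0,0,0,0,-0.2,-0.1],[0,0,0,0,0,0,-0.1],[0,0,0,0,0,0,-0.1]],
])

```text
time_s: 20.4
tool_pos: [0.6065, 0.0482, 0.3908]
eef_rot: [0.717, -0.697, -0.0, 0.0]
ft_force: [-0.1, -0.4, -0.2]
width: 0.549
```

Run:
```python
from h import *
s,p=grab('wrist','w10'); print(s['tool_pos'],s['ft_force'],s['wrist_torque'],s['width'])
cv2.imwrite('pics/w10c.png',cv2.resize(p['frame'][100:380,200:600,::-1],None,fx=2,fy=2,interpolation=cv2.INTER_CUBIC))
pickle.dump((s,p),open('w10.pkl','wb'))
s,p=grab('side','side10')
cv2.imwrite('pics/side10c.png',cv2.resize(p['frame'][200:400,70:320,::-1],None,fx=3,fy=3,interpolation=cv2.INTER_CUBIC))
```

```text
[0.60646213 0.04823152 0.3908487 ] [-0.12740365 -0.38468292 -0.15584312] [0.03582008 0.06149351 0.04346735] 0.5490578967590952
```

View pics/w10c.png

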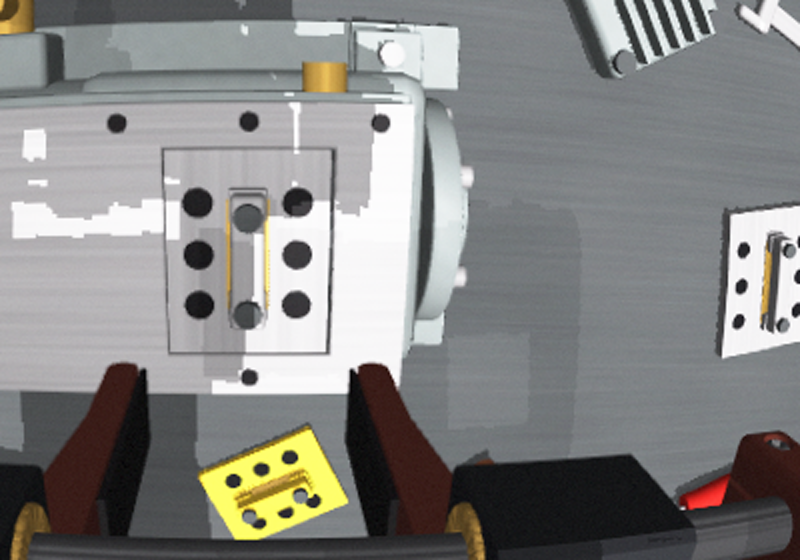

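View pics/side10c.png

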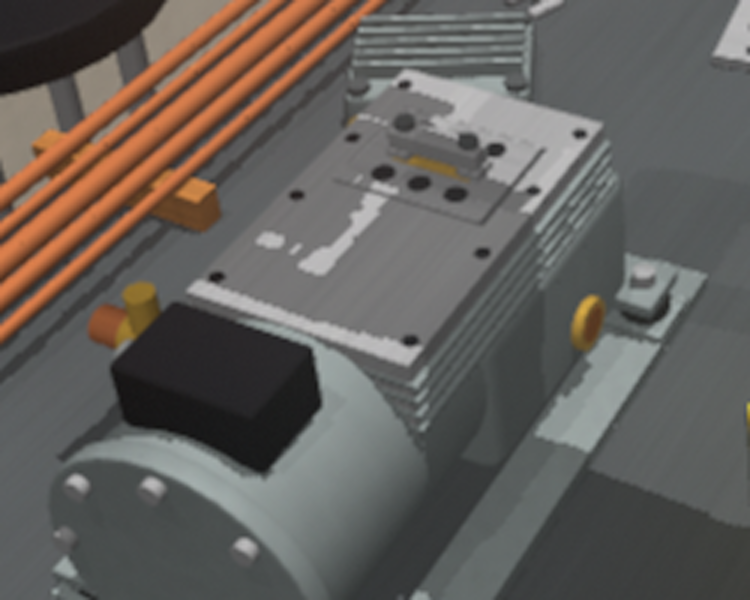

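The plate sits flat in the recess with a thin even gap all round, and the gripper is clear. Handing in.

```bash
python3 -c "
from bench import robot
print(robot.finish_job())"
```

```text
the job is handed in; nothing more can be done
None
```

The smaller valve plate is seated flat in the compressor recess, released, and the job is handed in at about 20.5 s of the 58 s allowed.

- **Pick and set down:** I gripped the plate by its stop bar and set it down slowly on the deck beside the recess. First contact read about 11 N.
- **Slide:** I eased the press to about 8 N and slid the plate about 89 mm across without lifting it. The contact force then vanished, which was the drop into the recess.
- **Seating:** I followed it down until it met the recess floor at about 11 N. The tool was then 6.1 mm below its deck-contact height, against a recess depth of 6 mm.
- **Last checks:** The wrist view shows a thin gap round the plate on all four sides. The side view shows it flat and slightly proud of the deck. With the gripper open and about 14 cm above, the wrist force is near zero.

**What disagreed:** the cameras differed by 1–1.5 mm on the recess position. I settled the final fit by the drop in force and the visible gaps. The 8 to 11 N readings are somewhat above "a few newtons". They were taken only at the end of each move, so a brief higher peak could have been missed, but nothing I saw came near the 60 N limit. I never touched the larger plate, the cylinder head or the look-alikes.

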